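Free the seized jig pins and shut them in the soak canister

ROBOT

A 6-joint arm with a two-finger parallel gripper is mounted at the origin on the work surface. World frame = base frame: x ahead of the robot, y to its left, z up, the work surface at z = 0. Lengths are in m, angles in rad, forces in N, time in s.
With the tool pointing down it reaches from about 0.325 to 0.775 m from the base axis. Payload 5.5 kg.
Tool frame: the origin (TCP) lies between the finger pads; the fingertips stand 25 mm ahead of it and the grasp point (between the pads) lies 6 mm ahead of it; z points along the fingers, y is the direction in which the jaws open and shut (so a half turn about z gives the same grasp; the last joint's range is limited). The gripper opens to 88 mm and grips with 3 to 60 N. Pads are 20 mm wide; open, the fingers measure 115 mm over their backs; the gripper's body (75 mm by 178 mm) begins 61 mm behind the grasp point.
Start: joints at [1.21, 0.091, 1.231, -0, 1.82, -0.057], TCP at [0.179, 0.573, 0.248] pointing down, gripper open.
Joint ranges: [-2.87, 2.87], [-0.86, 2.18], [0.17, 2.46], [-1.51, 4.65], [0.06, 2.69], [-2.65, 2.65]. Speed limits (rad/s): [2.57, 2.57, 3.01, 3.14, 3.14, 3.14].

INTERFACE

Orientations are given as a rotation vector (axis times angle).
In Python, from station import sensors, camera, camera_info, ticket gives the robot as it stands.
- The arm moves only by the shell command python3 -m handwheel 'ROWS'. ROWS is a JSON object of lists of equal length, an entry for each row: "translation": the shift along the tool's x, y, z in cm, a list of three; "rot": the turn, a rotation vector about the tool's x, y, z in rad, a list of three; "hand": the finger opening in cm, from 0 to 8.78. A call has 1 to 20 rows; each row is the pose to reach, as a shift and turn from the pose measured when the call began, along the tool's axes at that moment; what a row does not reach only later rows make up. A row lasts 1/10 s, in which the tool goes at most 50 mm and 8.59 degrees, less where a joint would pass 70% of its speed; a pose out of reach is approached as far as the arm can. A call with a gripper value outside its range is refused whole. The fingers move at their own pace and stop on an object; the grip force is fixed at half the most. Time passes only in rows, so rows that repeat a pose let the fingers close. It gives the time, the measured TCP pose, the force and the opening at its end, in the units of the state.
- sensors.sense(): the state, without advancing time (a new reading comes with each control period).
- camera(name): name is "side" or "top"; returns the picture (384x512x3 uint8, red, green, blue); there is no depth.
- camera_info(name): a dict with "intrinsics" (3x3 intrinsics, pixels), "k1" (the pictures are not rectified: a ray, as slopes to the right and down, at radius r is drawn at 1 + k1 r^2 times it, then the intrinsics apply), "rvec" (rotation vector, rad) and "tvec" (3), from world to camera coordinates, as OpenCV has them. Camera axes: x right, y down, z forward; pixel columns grow to the right and rows downward; lengths in m; the calibration is good to about 2 mm. A picture is of the moment at which its call begins. camera_info takes no time and is no camera call.
- ticket.job_done(): hands the job in, once; it reports no verdict.
The state is a dict: "time": time; "joint_positions": joint angles; "qd": joint speeds; "tau": joint torques, N m; "tcp_pos": TCP position; "ee_rot": TCP orientation; "ft_force": force on the tool from outside, world axes, zero at the start; "moment": the same for the moment, N m; "opening": finger opening in m.
Only numpy, scipy, OpenCV 4.12 (cv2) and the standard library are available. Lean on these libraries where they do the work, as an engineer would, in place of code of your own. Each camera call takes 0.05 s, during which the arm holds its last target. There are 200 camera calls.

TASK

The pins left in the drill jig have rusted into their bushings: free each one by twisting it back and forth while easing it upward, so that the jig's top plate is not pulled up its guide posts, and put every pin in the open soak canister. Then set the lid on the canister's mouth, turn it backward (counter-clockwise from above) until it drops into the thread start, and turn it forward (clockwise) until it is fully home; let go, and leave the other tools on the cart where they are.

Things in the scene. Friction and masses are not known exactly. Their poses are not given: they have to be found in the camera images.
- pin1: Steel jig pin, 64 mm, 80 g, upright in a corner bushing of the jig (2 or 3 of pins 1 to 4 are present). Origin on its axis, under its collar, on the plate's top face; z up. Above: collar 20 mm wide, 6 high; then a flat flag from 6 to 32 mm, 10 mm thick along the pin's x, 26 wide along its y (the grip). Below: 12 mm shank, 32 long. It can turn right round; out of the plate once raised 32 mm.
- pin2: Jig pin like pin1, in another corner bushing of the jig.
- pin3: Jig pin like pin1, in another corner bushing of the jig.
- pin4: Jig pin like pin1, in another corner bushing of the jig.
- jig: Drill jig bolted to the cart: base 110 mm (its x) by 190 mm (its y), origin under its centre. The top plate, 110 x 166 mm, has its top face 62 mm above the cart; guide posts 16 mm thick at y = +-70 mm, tops 96 mm above the cart; the drill bushing in the middle stands 6 mm above the plate. Pin bushings at x, y = +-32 mm.
- jig_plate (a joint): Height in m of the 2.2 kg top plate above its rest (0 = down), free on its posts. Rust holds each pin with some 35 N of friction along whichever way it slips, over the first 20 mm of pull: a straight pull lifts the plate with the pin, but with about 2 mm of rise for each 0.7 rad of steady twist (either way) the plate stays down. A few mm of lift do no harm, but not 6.
- canister_mouth (a point): Centre of the soak canister's mouth in the plane of its rim, 122 mm above the cart, z up. White canister, 97 mm diameter, on a fixed steel foot 126 x 60 mm. The open mouth is 56 mm wide; inside 108 mm deep, 88 wide, with a domed floor. A black sprung gasket ring stands 5.5 mm above the rim. Round the 64 mm neck run three thread ramps, a quarter turn each, with a gap before the high end (start) and a stop at the low end.
- lid: Round grey lid, 81 mm diameter, 66 high, 120 to 195 g, at the start the right way up on the cart. Origin at the centre of its lower edge, z up. Flat top 32 mm above the origin; on it a grip bar 56 mm long (lid's x), 12 thick (its y), from 32 to 66 mm. Inside, a centring plug, 54 mm wide, 41 at its tapered end, fits the mouth, and 3 lugs (every third of a turn) run on the thread.
- lid_grip (a point): Point in the grip bar on the lid's axis, 57 mm above its lower edge (its origin). On the canister, lugs on top of the ramps, the lower edge is 14 to 20 mm below the rim; turned backward (at most 2.1 rad) it climbs to about 14.5 mm, then drops to 22.5 mm: the thread start. Forward from there (1.4 to 1.8 rad, up to 0.5 N m) it is drawn down against the gasket to a stop at 26.5 mm: home.
- spanner: Loose spanner, 170 mm, lying on the cart. Leave alone.
- brush: Loose hand brush, 180 mm, lying on the cart. Leave alone.
- drill_chuck: Loose steel drill chuck, 44 mm diameter and 66 mm high, standing on the cart. Leave alone.
- centre: Loose lathe centre, about 110 mm long and 30 mm thick, lying on the cart. Leave alone.
Things that resemble listed ones, but are neither listed nor needed, are in the scene too. Leave any blue or yellow look-alike of the pin4 alone.

How it is judged:
By the outcome, as a careful person would: the job done as asked, in the order asked, and still so for the second after the job is handed in, with the robot touching nothing.
Of pin1, pin2, pin3, pin4 only 2 to 3 are there at a start; the rules pass over those that are not, and their reading is None.
At some moment in a run one of lid may be knocked a few centimetres aside while the robot is not near it.
It also fails if it takes over 210 s, if anything falls off the work surface, if the arm or the gripper's body presses on something with over 40 N, if the wrist force passes 120 N, or if a joint passes its speed limit or range.

## Working session

There is one attempt and no reset: what is moved stays moved. The work goes in short steps, Python scripts to look and compute and a shell command to move; the robot and the scene stay as the last step left them, time stands still between calls to the robot, and variables do not carry over. Pictures are saved under pics/ and viewed, about 12 in all and at most 16, crops included, and the job is handed in when it is done.

```bash
mkdir -p pics; ls
python3 - <<'E'
from station import sensors,camera,camera_info
import cv2
for n in("top","side"):
    cv2.imwrite(f"pics/{n}0.png",cv2.cvtColor(camera(n),cv2.COLOR_RGB2BGR)); print(n,camera_info(n))
s=sensors.sense();print({k:s[k] for k in("time","tcp_pos","ee_rot","ft_force","opening")})
E
```

```text
pics
top {'intrinsics': array([[361.00786148,   0.        , 250.1108886 ],
       [  0.        , 361.00786148, 189.64490411],
       [  0.        ,   0.        ,   1.        ]]), 'k1': 0.03212427071851787, 'rvec': array([ 2.14667993, -2.16492319,  0.14274373]), 'tvec': array([0.00981923, 0.5753942 , 0.80748207])}
side {'intrinsics': array([[458.47622406,   0.        , 246.90248004],
       [  0.        , 458.47622406, 196.41395606],
       [  0.        ,   0.        ,   1.        ]]), 'k1': -0.0788248801708697, 'rvec': array([ 0.884016  , -2.54669985,  1.08607693]), 'tvec': array([0.46625474, 0.30448965, 0.74547486])}
{'time': 0.1, 'tcp_pos': array([0.17941511, 0.57232634, 0.2466192 ]), 'ee_rot': array([-4.75351729e-01, -3.10506488e+00,  2.66833454e-03]), 'ft_force': array([-0.32143959, -0.45484094,  0.90406589]), 'opening': 0.08790115562339852}
```

View pics/top0.png

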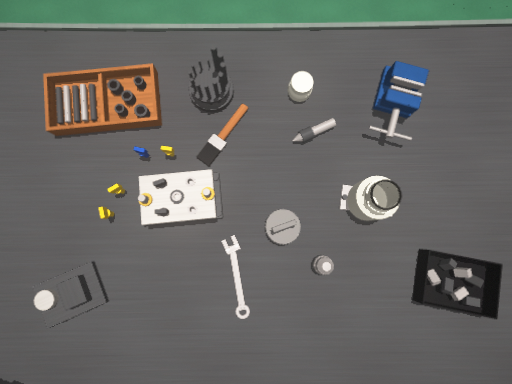

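View pics/side0.png

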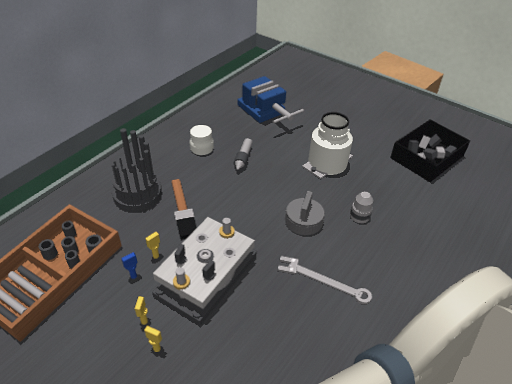

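```bash
cat > h.py <<'E'
import numpy as np,cv2
from scipy.spatial.transform import Rotation as R
from station import sensors,camera,camera_info
def cam(n):
    c=camera_info(n);return c,R.from_rotvec(c["rvec"]).as_matrix()
def cast(n,u,v,z):
    c,M=cam(n);K=c["intrinsics"];d=np.array([(u-K[0,2])/K[0,0],(v-K[1,2])/K[1,1]]);s=d.copy()
    for _ in range(20): s=d/(1+c["k1"]*(s@s))
    o=-M.T@c["tvec"];r=M.T@np.array([*s,1]);return o+r*(z-o[2])/r[2]
def proj(n,p):
    c,M=cam(n);q=M@np.asarray(p)+c["tvec"];s=q[:2]/q[2];s=s*(1+c["k1"]*(s@s));K=c["intrinsics"]
    return s*K[0,0]+K[:2,2]
def grab(n): return cv2.cvtColor(camera(n),cv2.COLOR_RGB2BGR)
def crop(im,x0,y0,w,h,k): return cv2.resize(im[y0:y0+h,x0:x0+w],None,fx=k,fy=k,interpolation=cv2.INTER_CUBIC)
def go(p,yaw=None):
    """shift in tool cm + rotation for target TCP p, tool down, jaw (tool y) dir at world angle yaw (mod pi)"""
    s=sensors.sense();M=R.from_rotvec(s["ee_rot"])
    print("t",round(s["time"],2),"tcp",s["tcp_pos"].round(4),"q6",s["joint_positions"][5].round(3),"F",s["ft_force"].round(1),"open",s["opening"].round(4))
    y=M.as_matrix()[:,1];cur=np.arctan2(y[1],y[0]);print("shift cm",(M.inv().apply(np.asarray(p)-s["tcp_pos"])*100).round(2),"jaw yaw",round(cur,3))
    if yaw is not None:
        d=(yaw-cur+np.pi/2)%np.pi-np.pi/2
        x=np.array([np.sin(cur+d),-np.cos(cur+d),0]);T=np.stack([x,[np.cos(cur+d),np.sin(cur+d),0],[0,0,-1]],1)
        print("rot",(M.inv()*R.from_matrix(T)).as_rotvec().round(3))
E
python3 - <<'E'
from h import *
t=cv2.imread("pics/top0.png");s=cv2.imread("pics/side0.png")
a=crop(t,125,160,105,75,4);b=crop(s,145,205,115,105,4)
W=np.zeros((a.shape[0]+0,0,3),np.uint8)
h=max(a.shape[0],b.shape[0]);P=lambda i:np.pad(i,((0,h-i.shape[0]),(0,0),(0,0)))
o=np.hstack([P(a),P(b)]);print(o.shape);cv2.imwrite("pics/jig.png",cv2.resize(o,(800,int(h*800/o.shape[1]))))
print("scale",800/o.shape[1])
l=crop(t,255,200,60,55,6);m=crop(t,335,165,75,55,6);h=330
o=np.hstack([P(l),P(m)]);print(o.shape);cv2.imwrite("pics/lidcan.png",o[:, :800])
for n,u,v,z in[("pinA",160,183,.094),("pinB",161,211,.094),("postL",145,200,.096),("postR",208,193,.096),("lidtop",283,227,.066),("mouth",384.5,195,.1275)]:
    print(n,cast("top",u,v,z).round(4))
for n,u,v,z in[("pinA",180,249,.094),("pinB",209,265,.094),("mouth",335,122,.1275)]:
    print("side",n,cast("side",u,v,z).round(4))
E
```

```text
(420, 880, 3)
scale 0.9090909090909091
(330, 810, 3)
pinA [0.5843 0.2016 0.094 ]
pinB [0.5232 0.1979 0.094 ]
postL [0.5471 0.2324 0.096 ]
postR [0.5612 0.0967 0.096 ]
lidtop [ 0.4872 -0.0675  0.066 ]
mouth [ 0.5502 -0.2737  0.1275]
side pinA [0.5828 0.2063 0.094 ]
side pinB [0.5195 0.2007 0.094 ]
side mouth [ 0.5449 -0.2661  0.1275]
```

View pics/jig.png

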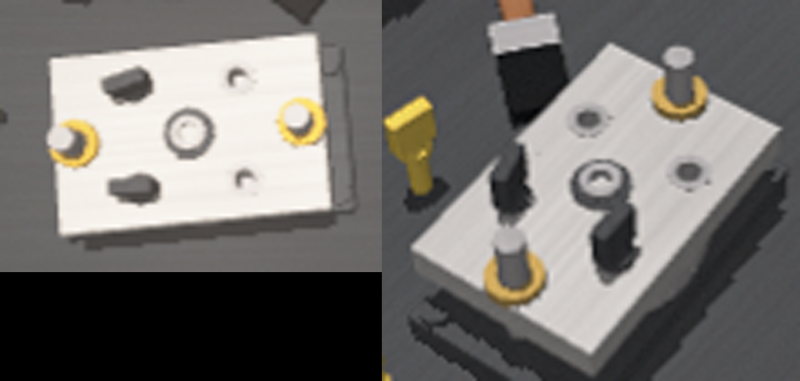

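View pics/lidcan.png

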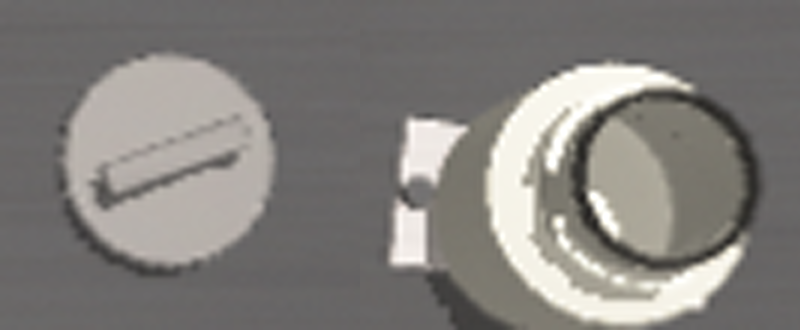

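Jig pins present: dark flags at top px (160,183) and (161,211); bushings at (190,181) and (193,209) are empty. Look-alikes to leave alone: yellow at (168,152), (116,189), (105,213) and blue at (141,151). The crop confirms I want the two dark ones in the jig. The lid is at (283,227) and the canister mouth at about (386,194).

Run:
```python
from h import *
t=cv2.imread("pics/top0.png");s=cv2.imread("pics/side0.png")
C=[np.array(cast("top",u,v,.062)) for u,v in[(138.75,175.95),(212.2,169.1),(215.8,217.2),(142.05,225.2)]]
c=np.mean(C,0);yd=(C[0]+C[3]-C[1]-C[2])/2;xd=(C[0]+C[1]-C[2]-C[3])/2;L=np.linalg.norm
yaw=np.arctan2(-yd[0],yd[1]);print("plate",c.round(4),L(xd).round(3),L(yd).round(3),"yaw",yaw.round(3))
M=R.from_euler("z",yaw).as_matrix()
for sx in(1,-1):
  for sy in(1,-1):
    p=c+M@[.032*sx,.032*sy,0];print(sx,sy,p.round(4),proj("top",p).round(1),proj("side",p).round(1))
print([cast("top",u,v,.062).round(4) for u,v in[(190.5,181.5),(192.7,209.5)]],[cast("side",145+(u-382)/3.636,205+v/3.636,.062).round(4) for u,v in[(588,120),(690,172)]])
# lid disc and gasket
hsv=cv2.cvtColor(t,cv2.COLOR_BGR2GRAY)
m=np.zeros_like(hsv);m[203:250,258:306]=(hsv[203:250,258:306]>95)*255
k=cv2.findContours(m,0,1)[0];k=max(k,key=cv2.contourArea);e=cv2.fitEllipse(cv2.convexHull(k));print("lid",e,cast("top",*e[0],.032).round(4))
for n,im,(x0,x1,y0,y1) in(("top",t,(365,412,172,218)),("side",s,(315,357,108,138))):
    g=cv2.cvtColor(im,cv2.COLOR_BGR2GRAY);m=np.zeros_like(g);m[y0:y1,x0:x1]=(g[y0:y1,x0:x1]<60)*255
    ks=sorted(cv2.findContours(m,0,1)[0],key=cv2.contourArea)[-2:]
    for k in ks:
        if len(k)>5: e=cv2.fitEllipse(k);print(n,"ring",np.round(e[0],1),np.round(e[1],1),cast(n,*e[0],.1275).round(4))
a=crop(t,145,172,34,48,11);b=crop(s,168,238,56,48,7)
P=lambda i:np.pad(i,((0,528-i.shape[0]),(0,0),(0,0)))
o=np.hstack([P(a),P(b)]);print(o.shape);cv2.imwrite("pics/flags.png",o)
```

```text
plate [0.5577 0.1697 0.062 ] 0.111 0.166 yaw 0.093
1 1 [0.5866 0.2046 0.062 ] [162.1 184.1] [180.6 258.6]
1 -1 [0.5925 0.1409 0.062 ] [190.3 181.3] [201.4 236.4]
-1 1 [0.5228 0.1986 0.062 ] [164.1 212.2] [209.  274.3]
-1 -1 [0.5288 0.1349 0.062 ] [192.6 209.3] [229.2 250.9]
[array([0.592 , 0.1405, 0.062 ]), array([0.5282, 0.1347, 0.062 ])] [array([0.5896, 0.1435, 0.062 ]), array([0.5259, 0.1369, 0.062 ])]Traceback (most recent call last):
  File "<stdin>", line 14, in <module>
cv2.error: OpenCV(4.12.0) /io/opencv/modules/imgproc/src/shapedescr.cpp:361: error: (-201:Incorrect size of input array) There should be at least 5 points to fit the ellipse in function 'fitEllipseNoDirect'
```

Run:
```python
from h import *
t=cv2.imread("pics/top0.png");s=cv2.imread("pics/side0.png")
g=cv2.cvtColor(t,cv2.COLOR_BGR2GRAY);print(g[227,255:310:3],g[195,362:412:2])
for n,im,(x0,x1,y0,y1) in(("top",t,(365,412,172,218)),("side",s,(315,357,108,138))):
    g=cv2.cvtColor(im,cv2.COLOR_BGR2GRAY);m=np.zeros_like(g);m[y0:y1,x0:x1]=(g[y0:y1,x0:x1]<60)*255
    for k in sorted(cv2.findContours(m,0,1)[0],key=cv2.contourArea)[-2:]:
        if len(k)>5: e=cv2.fitEllipse(k);print(n,"ring",np.round(e[0],1),np.round(e[1],1),cast(n,*e[0],.1275).round(4))
a=crop(t,145,172,34,48,11);b=crop(s,168,238,56,48,7)
P=lambda i:np.pad(i,((0,528-i.shape[0]),(0,0),(0,0)))
cv2.imwrite("pics/flags.png",np.hstack([P(a),P(b)]))
from h import go
go([.5855,.2058,.17],None)
```

```text
[103 102 102  95 180 179 154 176 177 175 175 114  94 172 178 141 105 104
 105] [159 160 118 118  93  78 164 165 166 166 166 168 131 118 117 116 116 117
 106  45  93 104 104 104 103]
top ring [386.5 195.1] [28.7 32. ] [ 0.55   -0.2779  0.1275]
top ring [387.8 193.8] [24.  26.7] [ 0.5527 -0.2806  0.1275]
side ring [334.8 120.2] [16.2 27.2] [ 0.549  -0.2722  0.1275]Traceback (most recent call last):
  File "<stdin>", line 12, in <module>
  File "h.py", line 18, in go
    print("t",round(s["time"],2),"tcp",s["tcp_pos"].round(4),"q6",s["joint_positions"][5].round(3),"F",s["ft_force"].round(1),"open",s["opening"].round(4))
                                                                                                                                     ^^^^^^^^^^^^^^^^^^
AttributeError: 'float' object has no attribute 'round'
```

View pics/flags.png

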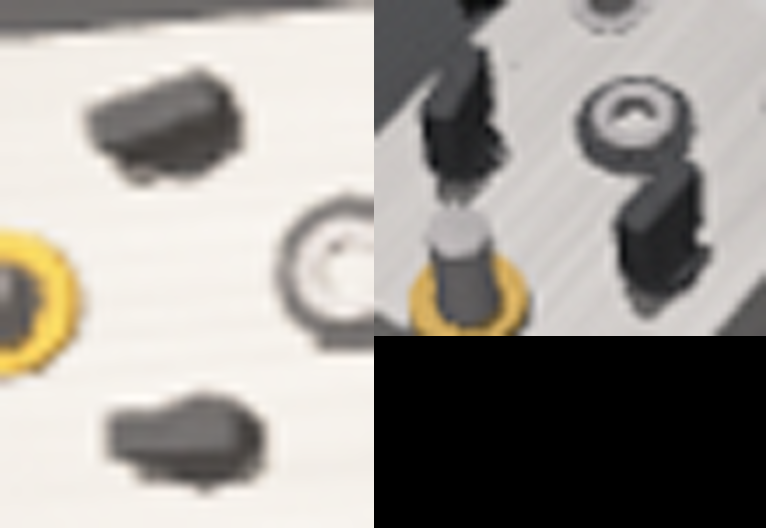

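```bash
sed -i 's/s\["opening"\].round(4)/round(float(s["opening"]),4)/;s/round(cur,3)/round(float(cur),3)/' h.py
cat > q.py <<'E'
import sys;from h import go
a=[float(x) for x in sys.argv[1:]];go(a[:3],a[3] if len(a)>3 else None)
E
python3 - <<'E'
from h import *
for n,nm,a,b in[("top","A",(153.4,183.8),(163.8,180.4)),("side","A",(176.3,253),(182.4,245.9)),("top","B",(155,211.5),(166.8,211.1)),("side","B",(203.9,269.4),(213.1,263))]:
    p,q=cast(n,*a,.094),cast(n,*b,.094);d=p-q;print(nm,n,((p+q)/2).round(4),"len",np.linalg.norm(d).round(3),"flag dir",np.arctan2(d[1],d[0]).round(3),"jaw",(np.arctan2(d[1],d[0])-np.pi/2).round(3))
E
python3 q.py .5855 .2058 .17 0
```

```text
A top [0.5863 0.2046 0.094 ] len 0.024 flag dir 1.887 jaw 0.316
A side [0.583  0.2077 0.094 ] len 0.019 flag dir 1.721 jaw 0.15
B top [0.5225 0.1981 0.094 ] len 0.025 flag dir 1.595 jaw 0.025
B side [0.5185 0.2031 0.094 ] len 0.02 flag dir 1.409 jaw -0.162
t 0.1 tcp [0.1794 0.5723 0.2466] q6 -0.057 F [-0.3 -0.5  0.9] open 0.0879
shift cm [-49.71 -22.81   7.7 ] jaw yaw 1.267Traceback (most recent call last):
  File "q.py", line 2, in <module>
    a=[float(x) for x in sys.argv[1:]];go(a[:3],a[3] if len(a)>3 else None)
                                       ~~^^^^^^^^^^^^^^^^^^^^^^^^^^^^^^^^^^
  File "h.py", line 23, in go
    print("rot",(M.inv()*R.from_matrix(T)).as_rotvec().round(3))
                         ~~~~~~~~~~~~~^^^
  File "scipy/spatial/transform/_rotation.pyx", line 1143, in scipy.spatial.transform._rotation.Rotation.from_matrix
ValueError: Non-positive determinant (left-handed or null coordinate frame) in rotation matrix 0: [[ 0.  1.  0.]
 [-1.  0.  0.]
 [ 0.  0. -1.]].
```

```bash
sed -i 's/x=np.array(\[np.sin(cur+d),-np.cos(cur+d),0\])/x=np.array([-np.sin(cur+d),np.cos(cur+d),0])/' h.py; python3 q.py .5855 .2058 .2466 .27
```

```text
t 0.1 tcp [0.1794 0.5723 0.2466] q6 -0.057 F [-0.3 -0.5  0.9] open 0.0879
shift cm [-4.971e+01 -2.283e+01  4.000e-02] jaw yaw 1.267
rot [-0.002  0.001  0.997]
```

```bash
python3 -m handwheel '{"translation":[[-4,-1.8,0],[-8,-3.7,0],[-12,-5.5,0],[-16,-7.3,0],[-20,-9.2,0],[-24,-11,0],[-28,-12.9,0],[-32,-14.7,0],[-36,-16.5,0],[-40,-18.4,0],[-44,-20.2,0],[-47,-21.6,0],[-49,-22.5,0],[-49.7,-22.8,0],[-49.7,-22.8,2],[-49.7,-22.8,5],[-49.7,-22.8,8],[-49.7,-22.8,8],[-49.7,-22.8,8],[-49.7,-22.8,8]],"rot":[[0,0,0.08],[0,0,0.16],[0,0,0.24],[0,0,0.32],[0,0,0.4],[0,0,0.48],[0,0,0.56],[0,0,0.64],[0,0,0.72],[0,0,0.8],[0,0,0.88],[0,0,0.95],[0,0,1],[0,0,1],[0,0,1],[0,0,1],[0,0,1],[0,0,1],[0,0,1],[0,0,1]],"hand":[4,4,4,4,4,4,4,4,4,4,4,4,4,4,4,4,4,4,4,4]}'; python3 q.py .5855 .2058 .095 .27
python3 - <<'E'
from h import *
t=grab("top");s=grab("side")
cv2.imwrite("pics/p1.png",np.hstack([crop(t,120,140,110,110,3.6)[:390,:390],crop(s,130,160,110,110,3.6)[:390,:390]]))
for z in(.145,):
  from station import sensors
  p=sensors.sense()["tcp_pos"];p=p-[0,0,.025];print(proj("top",p),proj("side",p))
E
```

```text
time: 2.1
tcp_pos: [0.5859, 0.2066, 0.1695]
ee_rot: [1.903, 2.497, 0.002]
ft_force: [0.1, -0.4, 0.6]
opening: 0.0403
t 2.1 tcp [0.5859 0.2066 0.1695] q6 0.017 F [ 0.1 -0.4  0.6] open 0.0403
shift cm [-0.06 -0.07  7.45] jaw yaw 0.268
rot [ 0.002  0.001 -0.002]
[151.52548142 178.51839372] [176.0525775  229.21320547]
```

View pics/p1.png

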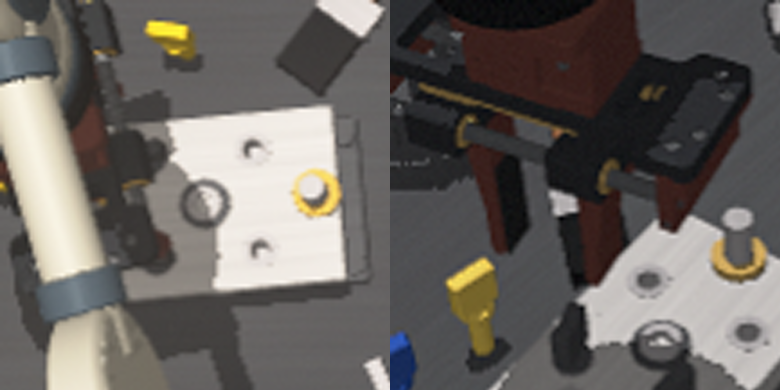

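```bash
python3 -m handwheel '{"translation":[[0,-0.1,2],[-0.1,-0.1,4],[-0.1,-0.1,6],[-0.1,-0.1,7],[-0.1,-0.1,7.35],[-0.1,-0.1,7.35],[-0.1,-0.1,7.35],[-0.1,-0.1,7.35],[-0.1,-0.1,7.35],[-0.1,-0.1,7.35],[-0.1,-0.1,7.35],[-0.1,-0.1,7.35],[-0.1,-0.1,7.35]],"rot":[[0,0,0],[0,0,0],[0,0,0],[0,0,0],[0,0,0],[0,0,0],[0,0,0],[0,0,0],[0,0,0],[0,0,0],[0,0,0],[0,0,0],[0,0,0]],"hand":[4,4,4,4,4,4,0,0,0,0,0,0,0]}'; python3 q.py .5855 .2058 .095 .27
```

```text
time: 3.5
tcp_pos: [0.5861, 0.2053, 0.0966]
ee_rot: [1.903, 2.495, 0.004]
ft_force: [1.7, 0.9, 2.0]
opening: 0.0098
t 3.5 tcp [0.5861 0.2053 0.0966] q6 0.015 F [1.7 0.9 2. ] open 0.0098
shift cm [ 0.07 -0.04  0.16] jaw yaw 0.268
rot [ 0.004  0.001 -0.002]
```

```bash
python3 -m handwheel '{"translation":[[0,0,0],[0,0,-0.02],[0,0,-0.05],[0,0,-0.08],[0,0,-0.11],[0,0,-0.14],[0,0,-0.17],[0,0,-0.2],[0,0,-0.23],[0,0,-0.26],[0,0,-0.26],[0,0,-0.28],[0,0,-0.31],[0,0,-0.34],[0,0,-0.37],[0,0,-0.4],[0,0,-0.43],[0,0,-0.46],[0,0,-0.49],[0,0,-0.52]],"rot":[[0,0,0.13],[0,0,0.26],[0,0,0.39],[0,0,0.52],[0,0,0.65],[0,0,0.78],[0,0,0.91],[0,0,1.04],[0,0,1.17],[0,0,1.3],[0,0,1.17],[0,0,1.04],[0,0,0.91],[0,0,0.78],[0,0,0.65],[0,0,0.52],[0,0,0.39],[0,0,0.26],[0,0,0.13],[0,0,0]],"hand":[0,0,0,0,0,0,0,0,0,0,0,0,0,0,0,0,0,0,0,0]}'; python3 q.py .5855 .2058 .095 .27
python3 - <<'E'
from h import *
s=grab("side");cv2.imwrite("pics/p2.png",crop(s,130,180,140,130,4))
E
```

```text
time: 5.5
tcp_pos: [0.5861, 0.206, 0.1011]
ee_rot: [1.897, 2.501, 0.006]
ft_force: [5.2, 2.4, -4.7]
opening: 0.0095
t 5.5 tcp [0.5861 0.206  0.1011] q6 0.01 F [ 5.2  2.4 -4.7] open 0.0095
shift cm [-0.   -0.07  0.61] jaw yaw 0.273
rot [ 0.004 -0.     0.003]
```

View pics/p2.png

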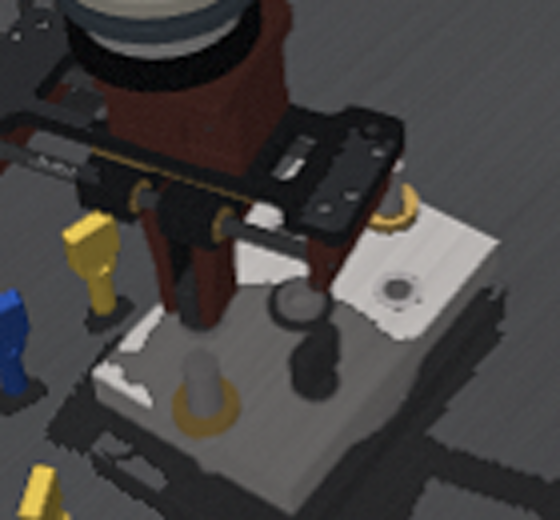

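```bash
python3 -m handwheel '{"translation":[[0,0,0],[0,0,-0.02],[0,0,-0.05],[0,0,-0.08],[0,0,-0.11],[0,0,-0.14],[0,0,-0.17],[0,0,-0.2],[0,0,-0.23],[0,0,-0.26],[0,0,-0.26],[0,0,-0.28],[0,0,-0.31],[0,0,-0.34],[0,0,-0.37],[0,0,-0.4],[0,0,-0.43],[0,0,-0.46],[0,0,-0.49],[0,0,-0.52]],"rot":[[0,0,-0.13],[0,0,-0.26],[0,0,-0.39],[0,0,-0.52],[0,0,-0.65],[0,0,-0.78],[0,0,-0.91],[0,0,-1.04],[0,0,-1.17],[0,0,-1.3],[0,0,-1.17],[0,0,-1.04],[0,0,-0.91],[0,0,-0.78],[0,0,-0.65],[0,0,-0.52],[0,0,-0.39],[0,0,-0.26],[0,0,-0.13],[0,0,0]],"hand":[0,0,0,0,0,0,0,0,0,0,0,0,0,0,0,0,0,0,0,0]}'; python3 -m handwheel '{"translation":[[0,0,0],[0,0,-0.02],[0,0,-0.05],[0,0,-0.08],[0,0,-0.11],[0,0,-0.14],[0,0,-0.17],[0,0,-0.2],[0,0,-0.23],[0,0,-0.26],[0,0,-0.26],[0,0,-0.28],[0,0,-0.31],[0,0,-0.34],[0,0,-0.37],[0,0,-0.4],[0,0,-0.43],[0,0,-0.46],[0,0,-0.49],[0,0,-0.52]],"rot":[[0,0,0.13],[0,0,0.26],[0,0,0.39],[0,0,0.52],[0,0,0.65],[0,0,0.78],[0,0,0.91],[0,0,1.04],[0,0,1.17],[0,0,1.3],[0,0,1.17],[0,0,1.04],[0,0,0.91],[0,0,0.78],[0,0,0.65],[0,0,0.52],[0,0,0.39],[0,0,0.26],[0,0,0.13],[0,0,0]],"hand":[0,0,0,0,0,0,0,0,0,0,0,0,0,0,0,0,0,0,0,0]}'; python3 -m handwheel '{"translation":[[0,0,0],[0,0,-0.02],[0,0,-0.05],[0,0,-0.08],[0,0,-0.11],[0,0,-0.14],[0,0,-0.17],[0,0,-0.2],[0,0,-0.23],[0,0,-0.26],[0,0,-0.26],[0,0,-0.28],[0,0,-0.31],[0,0,-0.34],[0,0,-0.37],[0,0,-0.4],[0,0,-0.43],[0,0,-0.46],[0,0,-0.49],[0,0,-0.52]],"rot":[[0,0,-0.13],[0,0,-0.26],[0,0,-0.39],[0,0,-0.52],[0,0,-0.65],[0,0,-0.78],[0,0,-0.91],[0,0,-1.04],[0,0,-1.17],[0,0,-1.3],[0,0,-1.17],[0,0,-1.04],[0,0,-0.91],[0,0,-0.78],[0,0,-0.65],[0,0,-0.52],[0,0,-0.39],[0,0,-0.26],[0,0,-0.13],[0,0,0]],"hand":[0,0,0,0,0,0,0,0,0,0,0,0,0,0,0,0,0,0,0,0]}'
```

```text
time: 7.55
tcp_pos: [0.5858, 0.2054, 0.1051]
ee_rot: [1.899, 2.5, 0.003]
ft_force: [3.8, 0.1, -4.9]
opening: 0.0102
time: 9.55
tcp_pos: [0.5859, 0.206, 0.1093]
ee_rot: [1.896, 2.503, 0.004]
ft_force: [7.1, 4.5, -6.7]
opening: 0.0099
time: 11.55
tcp_pos: [0.5857, 0.2059, 0.1127]
ee_rot: [1.906, 2.496, 0.002]
ft_force: [3.6, 2.8, -6.3]
opening: 0.01
```

```bash
python3 -m handwheel '{"translation":[[0,0,0],[0,0,-0.05],[0,0,-0.08],[0,0,-0.11],[0,0,-0.14],[0,0,-0.17],[0,0,-0.2],[0,0,-0.23],[0,0,-0.26],[0,0,-0.29],[0,0,-0.29],[0,0,-0.32],[0,0,-0.35],[0,0,-0.38],[0,0,-0.41],[0,0,-0.44],[0,0,-0.47],[0,0,-0.5],[0,0,-0.53],[0,0,-0.56]],"rot":[[0,0,0.13],[0,0,0.26],[0,0,0.39],[0,0,0.52],[0,0,0.65],[0,0,0.78],[0,0,0.91],[0,0,1.04],[0,0,1.17],[0,0,1.3],[0,0,1.17],[0,0,1.04],[0,0,0.91],[0,0,0.78],[0,0,0.65],[0,0,0.52],[0,0,0.39],[0,0,0.26],[0,0,0.13],[0,0,0]],"hand":[0,0,0,0,0,0,0,0,0,0,0,0,0,0,0,0,0,0,0,0]}'; python3 -m handwheel '{"translation":[[0,0,0],[0,0,-0.05],[0,0,-0.08],[0,0,-0.11],[0,0,-0.14],[0,0,-0.17],[0,0,-0.2],[0,0,-0.23],[0,0,-0.26],[0,0,-0.29],[0,0,-0.29],[0,0,-0.32],[0,0,-0.35],[0,0,-0.38],[0,0,-0.41],[0,0,-0.44],[0,0,-0.47],[0,0,-0.5],[0,0,-0.53],[0,0,-0.56]],"rot":[[0,0,-0.13],[0,0,-0.26],[0,0,-0.39],[0,0,-0.52],[0,0,-0.65],[0,0,-0.78],[0,0,-0.91],[0,0,-1.04],[0,0,-1.17],[0,0,-1.3],[0,0,-1.17],[0,0,-1.04],[0,0,-0.91],[0,0,-0.78],[0,0,-0.65],[0,0,-0.52],[0,0,-0.39],[0,0,-0.26],[0,0,-0.13],[0,0,0]],"hand":[0,0,0,0,0,0,0,0,0,0,0,0,0,0,0,0,0,0,0,0]}'; python3 q.py .5855 .2058 .23 .27;  python3 q.py .55 -.275 .23 .27
```

```text
time: 13.55
tcp_pos: [0.5857, 0.2051, 0.1155]
ee_rot: [1.904, 2.498, -0.002]
ft_force: [5.6, -1.2, -11.5]
opening: 0.01
time: 15.55
tcp_pos: [0.5859, 0.2048, 0.1206]
ee_rot: [1.914, 2.49, -0.003]
ft_force: [2.2, 0.7, -0.9]
opening: 0.0097
t 15.55 tcp [0.5859 0.2048 0.1206] q6 0.022 F [ 2.2  0.7 -0.9] open 0.0097
shift cm [  0.08  -0.02 -10.94] jaw yaw 0.26
rot [-0.001  0.002 -0.01 ]
t 15.55 tcp [0.5859 0.2048 0.1206] q6 0.022 F [ 2.2  0.7 -0.9] open 0.0097
shift cm [-45.47 -15.81 -10.85] jaw yaw 0.26
rot [-0.001  0.002 -0.01 ]
```

```bash
python3 -m handwheel '{"translation":[[0,0,-0.3],[0,0,-1],[0,0,-2],[0,0,-4],[0,0,-7],[0,0,-10],[0,0,-11.5],[-2,-0.7,-11.5],[-6,-2,-11.5],[-10,-3.4,-11.5],[-14,-4.8,-11.5],[-18,-6.2,-11.5],[-22,-7.6,-11.5],[-26,-9,-11.5],[-30,-10.4,-11.5],[-34,-11.8,-11.5],[-38,-13.2,-11.5],[-42,-14.6,-11.5],[-44.5,-15.5,-11.5],[-45.5,-15.8,-11.5]],"rot":[[0,0,0],[0,0,0],[0,0,0],[0,0,0],[0,0,0],[0,0,0],[0,0,0],[0,0,0],[0,0,0],[0,0,0],[0,0,0],[0,0,0],[0,0,0],[0,0,0],[0,0,0],[0,0,0],[0,0,0],[0,0,0],[0,0,0],[0,0,0]],"hand":[0,0,0,0,0,0,0,0,0,0,0,0,0,0,0,0,0,0,0,0]}'; python3 q.py .5495 -.275 .185
python3 - <<'E'
from h import *
t=grab("top");s=grab("side")
cv2.imwrite("pics/p3.png",np.hstack([crop(s,280,60,100,100,4),crop(s,145,190,115,115,400/115)]))
g=cv2.imread("pics/side0.png")
# jig plate / pin B movement: difference at the plate's side region
d=cv2.absdiff(s,g)[195:310,145:262].max(2);print("changed px jig",(d>40).sum())
E
```

```text
time: 17.55
tcp_pos: [0.5492, -0.2776, 0.236]
ee_rot: [-1.917, -2.488, 0.004]
ft_force: [0.4, -0.1, -0.1]
opening: 0.0097
t 17.55 tcp [ 0.5492 -0.2776  0.236 ] q6 -0.78 F [ 0.4 -0.1 -0.1] open 0.0097
shift cm [0.25 0.1  5.1 ] jaw yaw 0.258
changed px jig 212
```

View pics/p3.png

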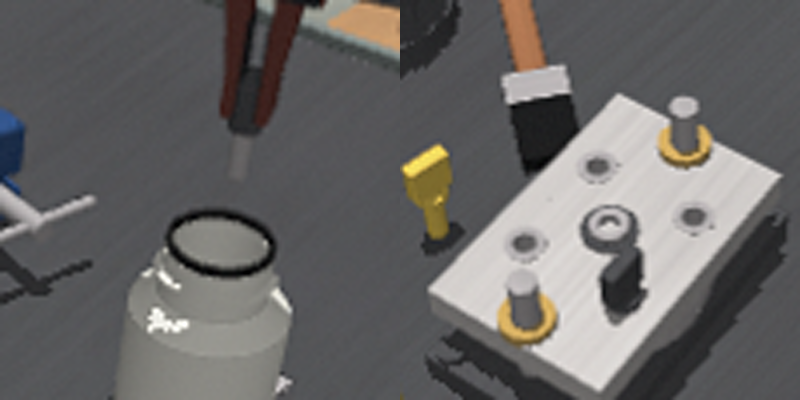

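Run:
```python
from h import *
print(cast("side",339.8,104.0,.169),cast("side",335.3,120.5,.1275))
```

```text
[ 0.54664819 -0.27845823  0.169     ] [ 0.54735481 -0.27183351  0.1275    ]
```

```bash
python3 -m handwheel '{"translation":[[0.3,0.1,0],[0.35,0.1,1],[0.35,0.1,3],[0.35,0.1,5],[0.35,0.1,6],[0.35,0.1,6],[0.35,0.1,6],[0.35,0.1,6],[0.35,0.1,6],[0.35,0.1,6],[0.35,0.1,6],[0.35,0.1,6],[0.35,0.1,4],[0.35,0.1,0],[0.35,0.1,-1]],"rot":[[0,0,0],[0,0,0],[0,0,0],[0,0,0],[0,0,0],[0,0,0],[0,0,0],[0,0,0],[0,0,0],[0,0,0],[0,0,0],[0,0,0],[0,0,0],[0,0,0],[0,0,0]],"hand":[0,0,0,0,0,0,0,3,3,3,3,3,4,4,4]}'; python3 q.py .522 .1992 .2360 -.03; python3 q.py .522 .1992 .0955 -.03;python3 - <<'E'
from h import *
s=grab("side");cv2.imwrite("pics/p4.png",crop(s,280,50,130,130,4))
E
```

```text
time: 19.15
tcp_pos: [0.5507, -0.2728, 0.2511]
ee_rot: [1.913, 2.484, -0.001]
ft_force: [1.0, 0.4, 0.4]
opening: 0.0403
t 19.15 tcp [ 0.5507 -0.2728  0.2511] q6 -0.774 F [1.  0.4 0.4] open 0.0403
shift cm [46.38  9.29  1.3 ] jaw yaw 0.259
rot [0.004 0.005 0.289]
t 19.15 tcp [ 0.5507 -0.2728  0.2511] q6 -0.774 F [1.  0.4 0.4] open 0.0403
shift cm [46.45  9.24 15.35] jaw yaw 0.259
rot [0.004 0.005 0.289]
```

View pics/p4.png

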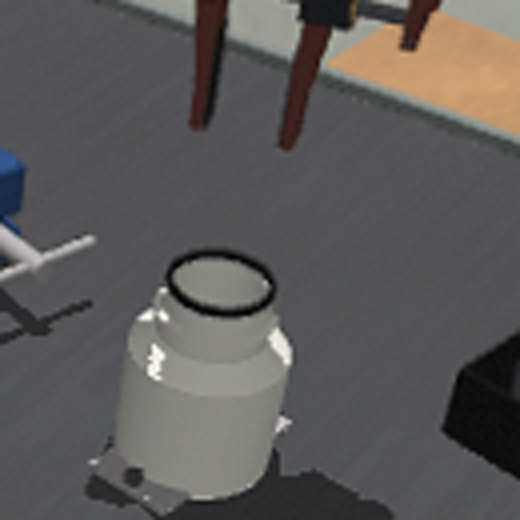

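```bash
python3 -m handwheel '{"translation":[[3,0.6,0],[7,1.4,0],[11,2.2,0],[15,3,0],[19,3.8,0],[23,4.6,0],[27,5.4,0],[31,6.2,0],[35,7,0],[39,7.8,0],[43,8.6,0],[45.5,9.1,0],[46.4,9.3,1],[46.4,9.3,3],[46.4,9.3,6],[46.4,9.3,9],[46.4,9.3,10],[46.4,9.3,10],[46.4,9.3,10]],"rot":[[0,0,0.03],[0,0,0.06],[0,0,0.09],[0,0,0.12],[0,0,0.15],[0,0,0.18],[0,0,0.21],[0,0,0.24],[0,0,0.27],[0,0,0.29],[0,0,0.29],[0,0,0.29],[0,0,0.29],[0,0,0.29],[0,0,0.29],[0,0,0.29],[0,0,0.29],[0,0,0.29],[0,0,0.29]],"hand":[4,4,4,4,4,4,4,4,4,4,4,4,4,4,4,4,4,4,4]}'; python3 q.py .5223 .199 .096 -.03
```

```text
time: 21.1
tcp_pos: [0.5231, 0.1985, 0.1498]
ee_rot: [2.251, 2.18, 0.002]
ft_force: [-0.4, -0.1, 0.8]
opening: 0.0401
t 21.1 tcp [0.5231 0.1985 0.1498] q6 0.337 F [-0.4 -0.1  0.8] open 0.0401
shift cm [ 0.07 -0.12  5.38] jaw yaw -0.032
rot [ 0.006  0.004 -0.002]
```

```bash
python3 -m handwheel '{"translation":[[0,-0.1,1],[0.05,-0.1,3],[0.05,-0.1,5],[0.05,-0.1,5.4],[0.05,-0.1,5.4],[0.05,-0.1,5.4],[0.05,-0.1,5.4],[0.05,-0.1,5.4],[0.05,-0.1,5.4],[0.05,-0.1,5.4],[0.05,-0.1,5.4],[0.05,-0.1,5.4]],"rot":[[0,0,0],[0,0,0],[0,0,0],[0,0,0],[0,0,0],[0,0,0],[0,0,0],[0,0,0],[0,0,0],[0,0,0],[0,0,0],[0,0,0]],"hand":[4,4,4,4,4,0,0,0,0,0,0,0]}'; python3 q.py .5223 .199 .096 -.03
```

```text
time: 22.3
tcp_pos: [0.5226, 0.1993, 0.0966]
ee_rot: [2.251, 2.181, 0.004]
ft_force: [-2.1, 3.4, 0.5]
opening: 0.0098
t 22.3 tcp [0.5226 0.1993 0.0966] q6 0.339 F [-2.1  3.4  0.5] open 0.0098
shift cm [-0.03 -0.03  0.06] jaw yaw -0.032
rot [ 0.007  0.003 -0.002]
```

Gripped flat. Same twist-and-ease sequence.

```bash
python3 -m handwheel '{"translation":[[0,0,0],[0,0,-0.02],[0,0,-0.05],[0,0,-0.08],[0,0,-0.11],[0,0,-0.14],[0,0,-0.17],[0,0,-0.2],[0,0,-0.23],[0,0,-0.26],[0,0,-0.26],[0,0,-0.28],[0,0,-0.31],[0,0,-0.34],[0,0,-0.37],[0,0,-0.4],[0,0,-0.43],[0,0,-0.46],[0,0,-0.49],[0,0,-0.52]],"rot":[[0,0,0.13],[0,0,0.26],[0,0,0.39],[0,0,0.52],[0,0,0.65],[0,0,0.78],[0,0,0.91],[0,0,1.04],[0,0,1.17],[0,0,1.3],[0,0,1.17],[0,0,1.04],[0,0,0.91],[0,0,0.78],[0,0,0.65],[0,0,0.52],[0,0,0.39],[0,0,0.26],[0,0,0.13],[0,0,0]],"hand":[0,0,0,0,0,0,0,0,0,0,0,0,0,0,0,0,0,0,0,0]}'; python3 -m handwheel '{"translation":[[0,0,0],[0,0,-0.02],[0,0,-0.05],[0,0,-0.08],[0,0,-0.11],[0,0,-0.14],[0,0,-0.17],[0,0,-0.2],[0,0,-0.23],[0,0,-0.26],[0,0,-0.26],[0,0,-0.28],[0,0,-0.31],[0,0,-0.34],[0,0,-0.37],[0,0,-0.4],[0,0,-0.43],[0,0,-0.46],[0,0,-0.49],[0,0,-0.52]],"rot":[[0,0,-0.13],[0,0,-0.26],[0,0,-0.39],[0,0,-0.52],[0,0,-0.65],[0,0,-0.78],[0,0,-0.91],[0,0,-1.04],[0,0,-1.17],[0,0,-1.3],[0,0,-1.17],[0,0,-1.04],[0,0,-0.91],[0,0,-0.78],[0,0,-0.65],[0,0,-0.52],[0,0,-0.39],[0,0,-0.26],[0,0,-0.13],[0,0,0]],"hand":[0,0,0,0,0,0,0,0,0,0,0,0,0,0,0,0,0,0,0,0]}'; python3 -m handwheel '{"translation":[[0,0,0],[0,0,-0.02],[0,0,-0.05],[0,0,-0.08],[0,0,-0.11],[0,0,-0.14],[0,0,-0.17],[0,0,-0.2],[0,0,-0.23],[0,0,-0.26],[0,0,-0.26],[0,0,-0.28],[0,0,-0.31],[0,0,-0.34],[0,0,-0.37],[0,0,-0.4],[0,0,-0.43],[0,0,-0.46],[0,0,-0.49],[0,0,-0.52]],"rot":[[0,0,0.13],[0,0,0.26],[0,0,0.39],[0,0,0.52],[0,0,0.65],[0,0,0.78],[0,0,0.91],[0,0,1.04],[0,0,1.17],[0,0,1.3],[0,0,1.17],[0,0,1.04],[0,0,0.91],[0,0,0.78],[0,0,0.65],[0,0,0.52],[0,0,0.39],[0,0,0.26],[0,0,0.13],[0,0,0]],"hand":[0,0,0,0,0,0,0,0,0,0,0,0,0,0,0,0,0,0,0,0]}'
```

```text
time: 24.3
tcp_pos: [0.5221, 0.1986, 0.0997]
ee_rot: [2.246, 2.186, -0.0]
ft_force: [1.6, 0.5, -3.5]
opening: 0.0102
time: 26.3
tcp_pos: [0.5221, 0.1986, 0.1036]
ee_rot: [2.252, 2.18, -0.001]
ft_force: [1.3, 0.8, 3.3]
opening: 0.0101
time: 28.3
tcp_pos: [0.5218, 0.1982, 0.1065]
ee_rot: [2.247, 2.186, -0.004]
ft_force: [3.9, 1.2, -8.4]
opening: 0.0099
```

```bash
python3 -m handwheel '{"translation":[[0,0,0],[0,0,-0.02],[0,0,-0.05],[0,0,-0.08],[0,0,-0.11],[0,0,-0.14],[0,0,-0.17],[0,0,-0.2],[0,0,-0.23],[0,0,-0.26],[0,0,-0.26],[0,0,-0.28],[0,0,-0.31],[0,0,-0.34],[0,0,-0.37],[0,0,-0.4],[0,0,-0.43],[0,0,-0.46],[0,0,-0.49],[0,0,-0.52]],"rot":[[0,0,-0.13],[0,0,-0.26],[0,0,-0.39],[0,0,-0.52],[0,0,-0.65],[0,0,-0.78],[0,0,-0.91],[0,0,-1.04],[0,0,-1.17],[0,0,-1.3],[0,0,-1.17],[0,0,-1.04],[0,0,-0.91],[0,0,-0.78],[0,0,-0.65],[0,0,-0.52],[0,0,-0.39],[0,0,-0.26],[0,0,-0.13],[0,0,0]],"hand":[0,0,0,0,0,0,0,0,0,0,0,0,0,0,0,0,0,0,0,0]}'; python3 -m handwheel '{"translation":[[0,0,0],[0,0,-0.05],[0,0,-0.08],[0,0,-0.11],[0,0,-0.14],[0,0,-0.17],[0,0,-0.2],[0,0,-0.23],[0,0,-0.26],[0,0,-0.29],[0,0,-0.29],[0,0,-0.32],[0,0,-0.35],[0,0,-0.38],[0,0,-0.41],[0,0,-0.44],[0,0,-0.47],[0,0,-0.5],[0,0,-0.53],[0,0,-0.56]],"rot":[[0,0,0.13],[0,0,0.26],[0,0,0.39],[0,0,0.52],[0,0,0.65],[0,0,0.78],[0,0,0.91],[0,0,1.04],[0,0,1.17],[0,0,1.3],[0,0,1.17],[0,0,1.04],[0,0,0.91],[0,0,0.78],[0,0,0.65],[0,0,0.52],[0,0,0.39],[0,0,0.26],[0,0,0.13],[0,0,0]],"hand":[0,0,0,0,0,0,0,0,0,0,0,0,0,0,0,0,0,0,0,0]}'; python3 -m handwheel '{"translation":[[0,0,0],[0,0,-0.05],[0,0,-0.08],[0,0,-0.11],[0,0,-0.14],[0,0,-0.17],[0,0,-0.2],[0,0,-0.23],[0,0,-0.26],[0,0,-0.29],[0,0,-0.29],[0,0,-0.32],[0,0,-0.35],[0,0,-0.38],[0,0,-0.41],[0,0,-0.44],[0,0,-0.47],[0,0,-0.5],[0,0,-0.53],[0,0,-0.56]],"rot":[[0,0,-0.13],[0,0,-0.26],[0,0,-0.39],[0,0,-0.52],[0,0,-0.65],[0,0,-0.78],[0,0,-0.91],[0,0,-1.04],[0,0,-1.17],[0,0,-1.3],[0,0,-1.17],[0,0,-1.04],[0,0,-0.91],[0,0,-0.78],[0,0,-0.65],[0,0,-0.52],[0,0,-0.39],[0,0,-0.26],[0,0,-0.13],[0,0,0]],"hand":[0,0,0,0,0,0,0,0,0,0,0,0,0,0,0,0,0,0,0,0]}'; python3 q.py .551 -.274 .236
```

```text
time: 30.3
tcp_pos: [0.5219, 0.1986, 0.1101]
ee_rot: [2.253, 2.181, -0.004]
ft_force: [2.3, 5.8, -6.5]
opening: 0.0099
time: 32.3
tcp_pos: [0.5218, 0.1984, 0.1131]
ee_rot: [2.248, 2.187, -0.007]
ft_force: [3.8, 0.3, -7.6]
opening: 0.0099
time: 34.3
tcp_pos: [0.5224, 0.1983, 0.1189]
ee_rot: [2.253, 2.18, -0.006]
ft_force: [1.7, 0.9, 1.7]
opening: 0.0101
t 34.3 tcp [0.5224 0.1983 0.1189] q6 0.339 F [1.7 0.9 1.7] open 0.0101
shift cm [-47.19   4.44 -11.37] jaw yaw -0.033
```

```bash
python3 -m handwheel '{"translation":[[0,0,-0.2],[0,0,-0.8],[0,0,-1.6],[0,0,-4],[0,0,-7],[0,0,-10],[0,0,-11.5],[-2,0.2,-11.7],[-6,0.6,-11.7],[-10,1,-11.7],[-14.5,1.4,-11.7],[-19,1.8,-11.7],[-23.5,2.2,-11.7],[-28,2.6,-11.7],[-32.5,3,-11.7],[-37,3.5,-11.7],[-41.5,3.9,-11.7],[-45,4.2,-11.7],[-47.2,4.4,-11.7],[-47.2,4.4,-11.7]],"rot":[[0,0,0],[0,0,0],[0,0,0],[0,0,0],[0,0,0],[0,0,0],[0,0,0],[0,0,0],[0,0,0],[0,0,0],[0,0,0],[0,0,0],[0,0,0],[0,0,0],[0,0,0],[0,0,0],[0,0,0],[0,0,0],[0,0,0],[0,0,0]],"hand":[0,0,0,0,0,0,0,0,0,0,0,0,0,0,0,0,0,0,0,0]}'; python3 q.py .551 -.274 .176
python3 - <<'E'
from h import *
s=grab("side");cv2.imwrite("pics/p5.png",np.hstack([crop(s,280,60,100,100,4),crop(s,145,190,115,115,400/115)]))
E
```

```text
time: 36.3
tcp_pos: [0.5498, -0.277, 0.2381]
ee_rot: [2.257, 2.178, -0.008]
ft_force: [0.1, 0.0, -2.1]
opening: 0.0094
t 36.3 tcp [ 0.5498 -0.277   0.2381] q6 -0.484 F [ 0.1  0.  -2.1] open 0.0094
shift cm [0.35 0.11 6.2 ] jaw yaw -0.036
```

View pics/p5.png

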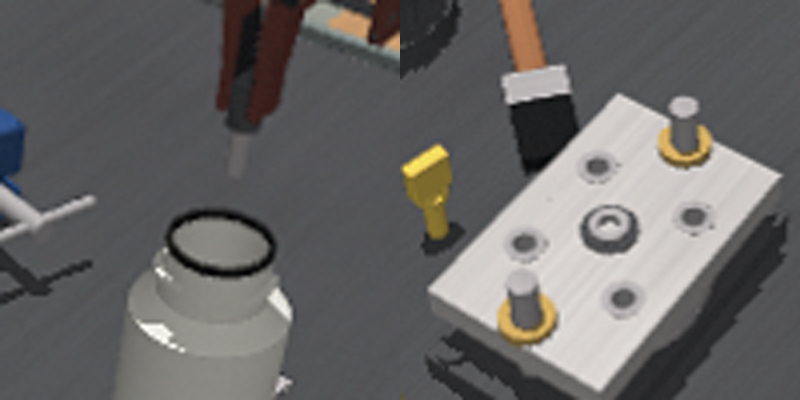

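Second pin is in the hand (tip at side px ≈ (339,104)), all four bushings are empty and the plate is down. Drop it in.

```bash
python3 -m handwheel '{"translation":[[0.3,0.1,0],[0.35,0.1,1],[0.35,0.1,3],[0.35,0.1,5],[0.35,0.1,6.2],[0.35,0.1,6.2],[0.35,0.1,6.2],[0.35,0.1,6.2],[0.35,0.1,6.2],[0.35,0.1,6.2],[0.35,0.1,6.2],[0.35,0.1,6.2],[0.35,0.1,4],[0.35,0.1,0],[3.35,0.1,-1],[7.35,0.1,-1],[11,0.1,-1],[14,0.1,-1],[17,0.1,-1],[17,0.1,-1]],"rot":[[0,0,0],[0,0,0],[0,0,0],[0,0,0],[0,0,0],[0,0,0],[0,0,0],[0,0,0],[0,0,0],[0,0,0],[0,0,0],[0,0,0],[0,0,0],[0,0,0],[0,0,0],[0,0,0],[0,0,0],[0,0,0],[0,0,0],[0,0,0]],"hand":[0,0,0,0,0,0,0,3,3,3,3,3,4,4,4,4,4,4,4,4]}'
python3 - <<'E'
from h import *
t=grab("top");s=grab("side");cv2.imwrite("pics/top6.png",t);cv2.imwrite("pics/side6.png",s)
cv2.imwrite("pics/p6.png",np.hstack([crop(t,240,140,180,125,2.2),crop(s,260,90,150,150*125//180,2.64)[:275]]))
E
```

```text
time: 38.35
tcp_pos: [0.5571, -0.1022, 0.2477]
ee_rot: [2.252, 2.184, -0.005]
ft_force: [-0.0, -0.0, 0.0]
opening: 0.04
```

View pics/p6.png

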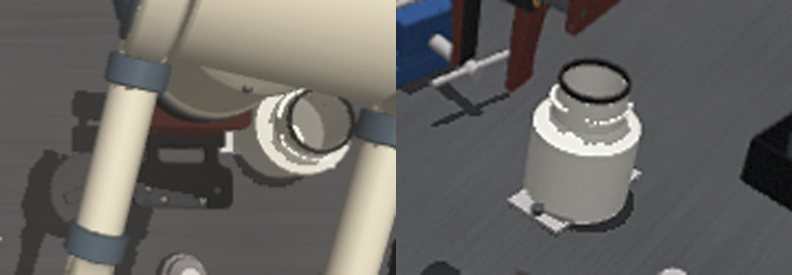

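```bash
python3 -m handwheel '{"translation":[[3,0,0],[7,0,0],[11,0,0],[15,0,0],[19,0,0],[23,0,0],[27,0,0],[30,0,0],[32,0,0],[32,0,0]],"rot":[[0,0,0],[0,0,0],[0,0,0],[0,0,0],[0,0,0],[0,0,0],[0,0,0],[0,0,0],[0,0,0],[0,0,0]],"hand":[4,4,4,4,4,4,4,4,4,4]}'
python3 - <<'E'
from h import *
t=grab("top");s=grab("side");cv2.imwrite("pics/top7.png",t);cv2.imwrite("pics/side7.png",s)
g=cv2.cvtColor(t,cv2.COLOR_BGR2GRAY)
x0,x1,y0,y1=235,330,185,290
m=np.zeros_like(g);m[y0:y1,x0:x1]=(g[y0:y1,x0:x1]>140)*255
m=cv2.morphologyEx(m,cv2.MORPH_CLOSE,np.ones((7,7)));k=max(cv2.findContours(m,0,1)[0],key=cv2.contourArea)
e=cv2.fitEllipse(cv2.convexHull(k));print("lid",np.round(e[0],1),np.round(e[1],1),cast("top",*e[0],.032).round(4))
m=np.zeros_like(g);m[172:218,365:412]=(g[172:218,365:412]<70)*255
k=max(cv2.findContours(m,0,1)[0],key=cv2.contourArea);e2=cv2.fitEllipse(cv2.convexHull(k));print("gasket",np.round(e2[0],1),np.round(e2[1],1),cast("top",*e2[0],.1275).round(4))
print("expect lid r px",[np.linalg.norm(proj("top",[.487,-.067+d,.032])-proj("top",[.487,-.067,.032])).round(1) for d in(.0405,)], "gask mouth proj",proj("top",[.551,-.274,.1275]),proj("side",[.551,-.274,.1275]))
cx,cy=map(int,e[0]);cv2.imwrite("pics/lid7.png",np.hstack([crop(t,cx-28,cy-28,56,56,7),crop(s,275,180,60,60,392/60)]));print(cx-28,cy-28)
E
```

```text
time: 39.45
tcp_pos: [0.568, 0.2157, 0.2444]
ee_rot: [2.253, 2.183, -0.008]
ft_force: [0.7, -0.3, 0.3]
opening: 0.04
lid [280.  226.2] [34.1 34.5] [ 0.49   -0.0638  0.032 ]
gasket [388.3 194.2] [25.3 27.7] [ 0.5517 -0.2816  0.1275]
expect lid r px [np.float64(17.4)] gask mouth proj [384.62176293 194.60814078] [334.38994723 119.4983263 ]
252 198
```

View pics/lid7.png

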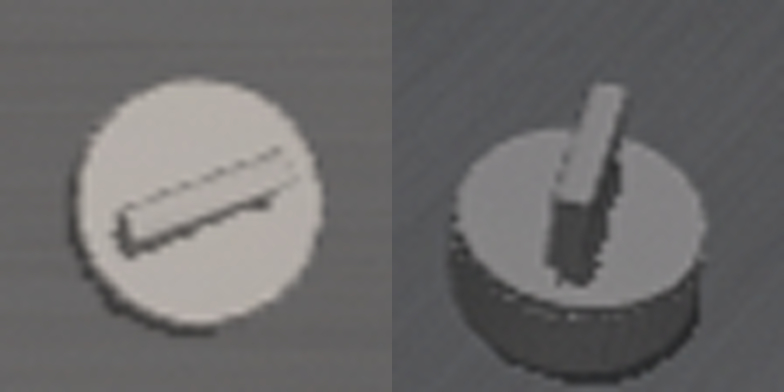

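Run:
```python
from h import *
t=cv2.imread("pics/top7.png");s=cv2.imread("pics/side7.png")
for n,im,c,f in(("top",t,(386.3,194.6),.95),("side",s,(335,120.4),.6)):
    g=cv2.GaussianBlur(cv2.cvtColor(im,cv2.COLOR_BGR2GRAY),(0,0),.6).astype(np.float32);P=[]
    for a in np.arange(0,2*np.pi,.1):
        r=np.arange(10,20,.25);X=np.float32(c[0]+r*np.cos(a))[None];Y=np.float32(c[1]+r*f*np.sin(a))[None]
        if n=="side": X=np.float32(c[0]+r*.9*np.cos(a))[None]
        v=cv2.remap(g,X,Y,1)[0];i=v.argmin()
        if v[i]<60: P.append((X[0,i],Y[0,i]))
    e=cv2.fitEllipseAMS(np.float32(P));print(n,len(P),np.round(e[0],1),np.round(e[1],1),cast(n,*e[0],.1270).round(4))
print("lid side",cast("side",304.1,213.4,.032).round(4),"bar centre top",cast("top",282,225.9,.066).round(4))
p,q=cast("top",252+128/7,198+224/7,.066),cast("top",252+290/7,198+166/7,.066);d=p-q;print("bar len",np.linalg.norm(d),"dir",np.arctan2(d[1],d[0]),(p+q)/2)
f=lambda u,v:cast("side",275+(u-392)/6.533,180+v/6.533,.066)
p,q=f(572,195),f(610,88);d=p-q;print("side bar",np.linalg.norm(d),"dir",np.arctan2(d[1],d[0]),(p+q)/2)
```

```text
top 20 [385.5 194.3] [27.8 29.3] [ 0.5516 -0.2761  0.127 ]
side 63 [334.8 120.4] [14.8 26.1] [ 0.5486 -0.272   0.127 ]
lid side [ 0.4853 -0.0606  0.032 ] bar centre top [ 0.4896 -0.0654  0.066 ]
bar len 0.054980983847350895 dir 1.9036532487281916 [ 0.48972183 -0.06507216  0.066     ]
side bar 0.0508951424626862 dir 1.901373372484911 [ 0.48662438 -0.06133743  0.066     ]
```

```bash
python3 q.py .489 -.064 .15 .332
```

```text
t 39.55 tcp [0.5681 0.2135 0.2449] q6 0.34 F [ 0.4 -0.   0.1] open 0.0399
shift cm [-27.93  -6.97   9.71] jaw yaw -0.034
rot [-0.001  0.008 -0.366]
```

```bash
python3 -m handwheel '{"translation":[[-3,-0.7,0],[-7,-1.7,0],[-11,-2.7,0],[-15,-3.7,0],[-19,-4.7,0],[-23,-5.7,0],[-26,-6.5,0],[-27.9,-7,1],[-27.9,-7,4],[-27.9,-7,7.5],[-27.9,-7,9.7],[-27.9,-7,9.7],[-27.9,-7,9.7]],"rot":[[0,0,-0.05],[0,0,-0.1],[0,0,-0.15],[0,0,-0.2],[0,0,-0.25],[0,0,-0.3],[0,0,-0.366],[0,0,-0.366],[0,0.008,-0.366],[0,0.008,-0.366],[0,0.008,-0.366],[0,0.008,-0.366],[0,0.008,-0.366]],"hand":[5,5,5,5,5,5,5,5,5,5,5,5,5]}'; python3 q.py .489 -.064 .063 .332
python3 - <<'E'
from h import *
s=grab("side");g=cv2.imread("pics/side7.png");d=cv2.absdiff(s,g)[212:240,285:325].max(2);print("lid base moved px",(d>40).sum())
cv2.imwrite("pics/p8.png",crop(s,255,140,100,100,4))
E
```

```text
time: 40.85
tcp_pos: [0.4884, -0.0649, 0.1507]
ee_rot: [-1.826, -2.556, 0.001]
ft_force: [-0.0, 0.1, 0.2]
opening: 0.0504
t 40.85 tcp [ 0.4884 -0.0649  0.1507] q6 -0.531 F [-0.   0.1  0.2] open 0.0504
shift cm [0.07 0.09 8.77] jaw yaw 0.33
rot [-0.001  0.    -0.002]
lid base moved px 439
```

View pics/p8.png

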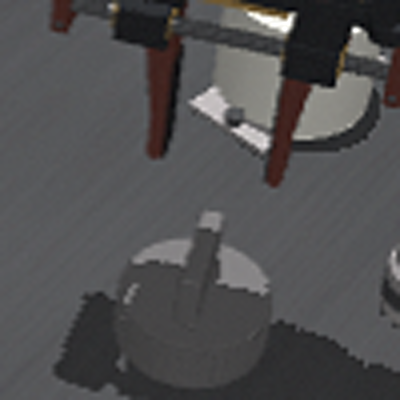

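```bash
python3 -m handwheel '{"translation":[[0.05,0.1,2],[0.05,0.1,5],[0.05,0.1,7.5],[0.05,0.1,8.6],[0.05,0.1,8.75],[0.05,0.1,8.75],[0.05,0.1,8.75],[0.05,0.1,8.75],[0.05,0.1,8.75],[0.05,0.1,8.75],[0.05,0.1,8.75],[0.05,0.1,8.75],[0.05,0.1,8.75],[0.05,0.1,8.75]],"rot":[[0,0,0],[0,0,0],[0,0,0],[0,0,0],[0,0,0],[0,0,0],[0,0,0],[0,0,0],[0,0,0],[0,0,0],[0,0,0],[0,0,0],[0,0,0],[0,0,0]],"hand":[5,5,5,5,5,5,1,0,0,0,0,0,0,0]}'; python3 q.py .489 -.064 .063 .332; python3 q.py .5508 -.275 .22
```

```text
time: 42.3
tcp_pos: [0.4898, -0.0641, 0.0644]
ee_rot: [1.825, 2.556, -0.0]
ft_force: [-1.9, -1.0, 1.5]
opening: 0.0119
t 42.3 tcp [ 0.4898 -0.0641  0.0644] q6 -0.529 F [-1.9 -1.   1.5] open 0.0119
shift cm [ 0.03 -0.08  0.14] jaw yaw 0.331
rot [ 0.001  0.001 -0.001]
t 42.3 tcp [ 0.4898 -0.0641  0.0644] q6 -0.529 F [-1.9 -1.   1.5] open 0.0119
shift cm [-21.95  -1.07 -15.54] jaw yaw 0.331
```

```bash
python3 -m handwheel '{"translation":[[0,0,-1],[0,0,-4],[0,0,-8],[0,0,-12],[0,0,-16],[0,0,-18.5],[-2,-0.1,-18.5],[-6,-0.3,-18.5],[-10,-0.5,-18.5],[-14,-0.7,-18.5],[-18,-0.9,-18.5],[-21,-1,-18.5],[-22,-1.05,-18.5],[-22,-1.05,-18.5],[-22,-1.05,-18.5],[-22,-1.05,-18.5],[-22,-1.05,-18.5],[-22,-1.05,-18.5],[-22,-1.05,-18.5],[-22,-1.05,-18.5]],"rot":[[0,0,0],[0,0,0],[0,0,0],[0,0,0],[0,0,0.1],[0,0,0.2],[0,0,0.3],[0,0,0.4],[0,0,0.5],[0,0,0.6],[0,0,0.7],[0,0,0.8],[0,0,0.9],[0,0,1.03],[0,0,1.16],[0,0,1.29],[0,0,1.42],[0,0,1.55],[0,0,1.65],[0,0,1.65]],"hand":[0,0,0,0,0,0,0,0,0,0,0,0,0,0,0,0,0,0,0,0]}'; python3 q.py .5508 -.275 .2
python3 - <<'E'
from h import *
s=grab("side");t=grab("top");cv2.imwrite("pics/p9.png",np.hstack([crop(s,285,50,100,100,4),crop(t,335,145,100,100,4)]))
E
```

```text
time: 44.3
tcp_pos: [0.5512, -0.2753, 0.2497]
ee_rot: [3.116, 0.393, 0.001]
ft_force: [0.1, 0.8, -2.2]
opening: 0.0116
t 44.3 tcp [ 0.5512 -0.2753  0.2497] q6 0.802 F [ 0.1  0.8 -2.2] open 0.0116
shift cm [-0.03 -0.04  4.97] jaw yaw -1.32
```

View pics/p9.png

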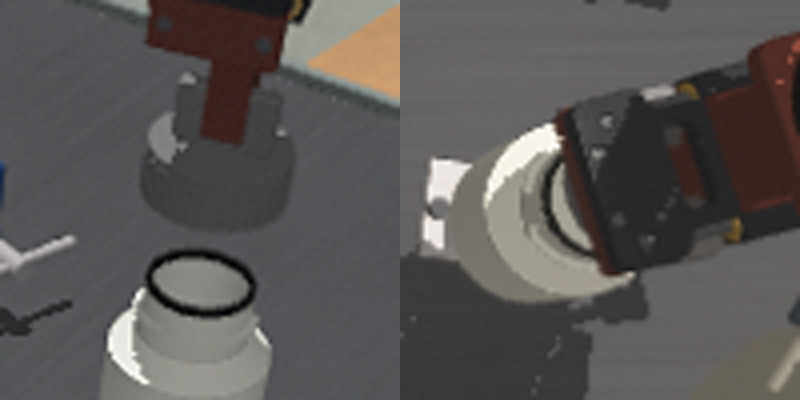

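Run:
```python
from h import *
m=cast("side",334.8,120.4,.127)
for z in(.185,.217): print(proj("side",[*m[:2],z]).round(1))
for z in(.185,.217): print("tcp",proj("side",[.5512,-.2753,z]).round(1))
for d in([.003,0,0],[0,.003,0]): print(d,proj("side",[*m[:2],.2]+np.array(d))-proj("side",[*m[:2],.2]))
s=cv2.cvtColor(cv2.imread("pics/p9.png")[:,:400],cv2.COLOR_BGR2GRAY)
for v in(185,195,205): 
    print(v,s[v,130:150:2],s[v,284:304:2])
```

```text
[338.7  98.7]
[340.9  86. ]
tcp [338.4  97.7]
tcp [340.7  85.1]
[0.003, 0, 0] [-1.19476248 -0.47115465]
[0, 0.003, 0] [-0.67076924  0.55413841]
185 [84 84 84 84 78 66 57 57 59 61] [61 63 66 72 78 84 86 86 85 85]
195 [84 84 85 85 83 80 73 62 56 57] [63 66 73 80 84 86 87 87 86 86]
205 [85 84 84 85 85 85 84 82 77 73] [67 74 80 85 85 85 85 85 85 85]
```

```bash
python3 -m handwheel '{"translation":[[0,-0.1,0],[0,-0.1,1],[0,-0.1,2],[0,-0.1,3],[0,-0.1,4],[0,-0.1,4.5],[0,-0.1,5],[0,-0.1,5.5],[0,-0.1,6],[0,-0.1,6.5],[0,-0.1,6.8],[0,-0.1,6.8]],"rot":[[0,0,0],[0,0,0],[0,0,0],[0,0,0],[0,0,0],[0,0,0],[0,0,0],[0,0,0],[0,0,0],[0,0,0],[0,0,0],[0,0,0]],"hand":[0,0,0,0,0,0,0,0,0,0,0,0]}'; python3 q.py .5508 -.2745 .17
```

```text
time: 45.6
tcp_pos: [0.5508, -0.275, 0.1815]
ee_rot: [3.114, 0.397, 0.001]
ft_force: [0.1, -3.2, -3.0]
opening: 0.0118
t 45.6 tcp [ 0.5508 -0.275   0.1815] q6 0.799 F [ 0.1 -3.2 -3. ] open 0.0118
shift cm [ 0.01 -0.06  1.15] jaw yaw -1.317
```

```bash
python3 -m handwheel '{"translation":[[0,0.05,0],[0,0.05,0.2],[0,0.05,0.4],[0,0.05,0.6],[0,0.05,0.7],[0,0.05,0.8],[0,0.05,0.8]],"rot":[[0,0,0],[0,0,0],[0,0,0],[0,0,0],[0,0,0],[0,0,0],[0,0,0]],"hand":[0,0,0,0,0,0,0]}'
```

```text
time: 46.3
tcp_pos: [0.5506, -0.2758, 0.173]
ee_rot: [3.114, 0.397, -0.001]
ft_force: [-2.3, -3.0, -0.4]
opening: 0.0116
```

```bash
python3 -m handwheel '{"translation":[[-0.02,0.02,0.1],[-0.02,0.02,0.2],[-0.02,0.02,0.3],[-0.02,0.02,0.4],[-0.02,0.02,0.4]],"rot":[[0,0,0],[0,0,0],[0,0,0],[0,0,0],[0,0,0]],"hand":[0,0,0,0,0]}'
```

```text
time: 46.8
tcp_pos: [0.5505, -0.2759, 0.1687]
ee_rot: [3.115, 0.397, -0.001]
ft_force: [-1.3, -1.5, -1.8]
opening: 0.0119
```

```bash
python3 -m handwheel '{"translation":[[0,0,0.1],[0,0,0.2],[0,0,0.3],[0,0,0.35],[0,0,0.35]],"rot":[[0,0,0],[0,0,0],[0,0,0],[0,0,0],[0,0,0]],"hand":[0,0,0,0,0]}'
```

```text
time: 47.3
tcp_pos: [0.5506, -0.2758, 0.1678]
ee_rot: [3.113, 0.397, 0.002]
ft_force: [-5.5, 1.6, 8.7]
opening: 0.0117
```

```bash
python3 -m handwheel '{"translation":[[0,0,0.15],[0,0,0.12],[0,0,0.1],[0,0,0.05],[0,0,0.03],[0,0,0.03]],"rot":[[0,0,-0.1],[0,0,-0.2],[0,0,-0.3],[0,0,-0.4],[0,0,-0.5],[0,0,-0.5]],"hand":[0,0,0,0,0,0]}';python3 q.py .5508 -.2745 .17
```

```text
time: 47.9
tcp_pos: [0.5509, -0.2765, 0.1697]
ee_rot: [2.914, 1.157, 0.003]
ft_force: [-2.6, -2.5, 5.5]
opening: 0.0117
t 47.9 tcp [ 0.5509 -0.2765  0.1697] q6 0.296 F [-2.6 -2.5  5.5] open 0.0117
shift cm [ 0.13 -0.15 -0.04] jaw yaw -0.815
```

```bash
python3 -m handwheel '{"translation":[[0,0,0.12],[0,0,0.1],[0,0,0.05],[0,0,0.02],[0,0,0],[0,0,0]],"rot":[[0,0,-0.1],[0,0,-0.2],[0,0,-0.3],[0,0,-0.4],[0,0,-0.45],[0,0,-0.45]],"hand":[0,0,0,0,0,0]}';python3 -m handwheel '{"translation":[[0,0,0.15],[0,0,0.15],[0,0,0.15],[0,0,0.15]],"rot":[[0,0,-0.08],[0,0,-0.16],[0,0,-0.2],[0,0,-0.2]],"hand":[0,0,0,0]}';python3 q.py .5508 -.2745 .17
```

```text
time: 48.5
tcp_pos: [0.5512, -0.2766, 0.1713]
ee_rot: [2.58, 1.779, 0.002]
ft_force: [-2.3, -0.0, 5.2]
opening: 0.0117
time: 48.9
tcp_pos: [0.5514, -0.2768, 0.1719]
ee_rot: [2.387, 2.026, 0.002]
ft_force: [-3.1, -1.5, 6.7]
opening: 0.0119
t 48.9 tcp [ 0.5514 -0.2768  0.1719] q6 -0.357 F [-3.1 -1.5  6.7] open 0.0119
shift cm [ 0.22 -0.1   0.19] jaw yaw -0.163
```

```bash
python3 -m handwheel '{"translation":[[0,0,0.2],[0,0,0.2],[0,0,0.2],[0,0,0.2]],"rot":[[0,0,-0.05],[0,0,-0.1],[0,0,-0.15],[0,0,-0.15]],"hand":[0,0,0,0]}';python3 -m handwheel '{"translation":[[0,0,0.2],[0,0,0.2],[0,0,0.2],[0,0,0.2]],"rot":[[0,0,-0.05],[0,0,-0.1],[0,0,-0.15],[0,0,-0.15]],"hand":[0,0,0,0]}'
```

```text
time: 49.3
tcp_pos: [0.5513, -0.2769, 0.1708]
ee_rot: [2.227, 2.2, 0.001]
ft_force: [-3.6, 0.2, 0.2]
opening: 0.0119
time: 49.7
tcp_pos: [0.5514, -0.2765, 0.1679]
ee_rot: [2.056, 2.362, 0.0]
ft_force: [-0.5, -0.0, -1.7]
opening: 0.012
```

```bash
python3 -m handwheel '{"translation":[[0,0,0.15],[0,0,0.3],[0,0,0.45],[0,0,0.55],[0,0,0.55]],"rot":[[0,0,0],[0,0,0],[0,0,0],[0,0,0],[0,0,0]],"hand":[0,0,0,0,0]}';python3 q.py .5508 -.2745 .17
```

```text
time: 50.2
tcp_pos: [0.5514, -0.2765, 0.163]
ee_rot: [2.056, 2.361, 0.001]
ft_force: [-2.3, -0.2, 3.4]
opening: 0.0119
t 50.2 tcp [ 0.5514 -0.2765  0.163 ] q6 -0.657 F [-2.3 -0.2  3.4] open 0.0119
shift cm [ 0.2  -0.03 -0.71] jaw yaw 0.138
```

```bash
python3 -m handwheel '{"translation":[[0,0,0.05],[0,0,0.07],[0,0,0.1],[0,0,0.12],[0,0,0.15],[0,0,0.17],[0,0,0.2],[0,0,0.22],[0,0,0.25],[0,0,0.25]],"rot":[[0,0,0.1],[0,0,0.2],[0,0,0.3],[0,0,0.4],[0,0,0.5],[0,0,0.6],[0,0,0.7],[0,0,0.8],[0,0,0.9],[0,0,0.9]],"hand":[0,0,0,0,0,0,0,0,0,0]}';python3 q.py .5508 -.2745 .17;python3 -c "
from station import sensors;print(sensors.sense()['moment'])"
```

```text
time: 51.2
tcp_pos: [0.5508, -0.2766, 0.1609]
ee_rot: [2.882, 1.228, 0.006]
ft_force: [-4.7, 0.5, 4.3]
opening: 0.012
t 51.2 tcp [ 0.5508 -0.2766  0.1609] q6 0.246 F [-4.7  0.5  4.3] open 0.012
shift cm [ 0.15 -0.14 -0.91] jaw yaw -0.766
[ 0.06107203  1.29184243 -0.18085795]
```

```bash
python3 -m handwheel '{"translation":[[0,0,0.05],[0,0,0.08],[0,0,0.1],[0,0,0.12],[0,0,0.15],[0,0,0.15]],"rot":[[0,0,0.1],[0,0,0.2],[0,0,0.3],[0,0,0.4],[0,0,0.5],[0,0,0.5]],"hand":[0,0,0,0,0,0]}';python3 q.py .5508 -.2745 .17;python3 -c "
from station import sensors;print(sensors.sense()['moment'])"
```

```text
time: 51.8
tcp_pos: [0.5506, -0.2764, 0.1603]
ee_rot: [3.098, 0.472, 0.009]
ft_force: [-4.7, 0.9, 6.4]
opening: 0.012
t 51.8 tcp [ 0.5506 -0.2764  0.1603] q6 0.749 F [-4.7  0.9  6.4] open 0.012
shift cm [ 0.08 -0.17 -0.97] jaw yaw -1.268
[ 0.23758504  1.14327544 -0.17085934]
```

```bash
python3 -m handwheel '{"translation":[[0,0,0.03],[0,0,0.06],[0,0,0.08],[0,0,0.1],[0,0,0.1]],"rot":[[0,0,0.06],[0,0,0.12],[0,0,0.18],[0,0,0.24],[0,0,0.24]],"hand":[0,0,0,0,0]}';python3 q.py .5508 -.2745 .17;python3 -c "
from station import sensors;print(sensors.sense()['moment'])"
```

```text
time: 52.3
tcp_pos: [0.5502, -0.2766, 0.1603]
ee_rot: [3.133, 0.096, 0.01]
ft_force: [-5.2, -1.7, 6.8]
opening: 0.0123
t 52.3 tcp [ 0.5502 -0.2766  0.1603] q6 0.99 F [-5.2 -1.7  6.8] open 0.0123
shift cm [ 0.08 -0.2  -0.97] jaw yaw -1.51
[0.0330988  1.32206728 0.42299457]
```

```bash
python3 -m handwheel '{"translation":[[0,0,0.03],[0,0,0.06],[0,0,0.08],[0,0,0.08]],"rot":[[0,0,0.06],[0,0,0.12],[0,0,0.15],[0,0,0.15]],"hand":[0,0,0,0]}';python3 q.py .5508 -.2745 .17;python3 -c "
from station import sensors;print(sensors.sense()['moment'])"
python3 - <<'E'
from h import *
s=grab("side");t=grab("top");cv2.imwrite("pics/p10.png",np.hstack([crop(s,285,50,100,100,4),crop(t,335,145,100,100,4)]))
E
```

```text
time: 52.7
tcp_pos: [0.5505, -0.2765, 0.1604]
ee_rot: [3.131, -0.138, 0.013]
ft_force: [-3.0, 0.0, 5.6]
opening: 0.0138
t 52.7 tcp [ 0.5505 -0.2765  0.1604] q6 1.139 F [-3.   0.   5.6] open 0.0138
shift cm [ 0.02 -0.2  -0.96] jaw yaw -1.659
[0.02269835 0.76236138 0.78022907]
```

View pics/p10.png

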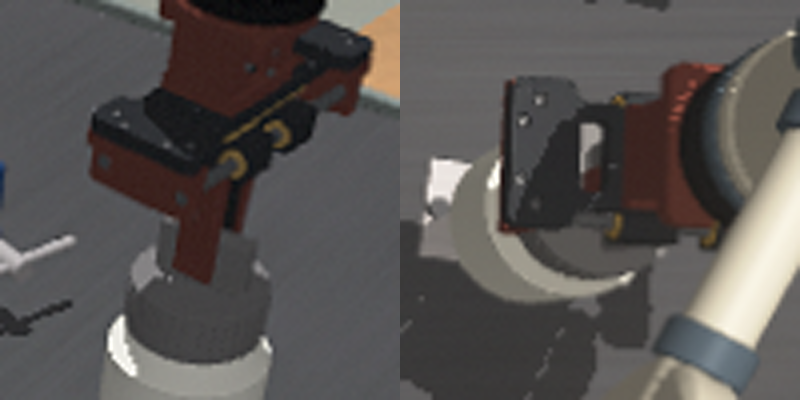

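```bash
python3 -m handwheel '{"translation":[[0,0,-0.03],[0,0,-0.03],[0,0,-0.03],[0,0,-0.03],[0,0,-0.03],[0,0,-0.03],[0,0,-1.5],[0,0,-4],[0,0,-8],[0,0,-11],[3,0,-11],[7,0,-11],[11,0,-11],[15,0,-11],[19,0,-11],[23,0,-11],[27,0,-11],[31,0,-11],[34,0,-11],[34,0,-11]],"rot":[[0,0,0],[0,0,0],[0,0,0],[0,0,0],[0,0,0],[0,0,0],[0,0,0],[0,0,0],[0,0,0],[0,0,0],[0,0,0],[0,0,0],[0,0,0],[0,0,0],[0,0,0],[0,0,0],[0,0,0],[0,0,0],[0,0,0],[0,0,0]],"hand":[2,3,4,4,4,4,4,4,4,4,4,4,4,4,4,4,4,4,4,4]}';python3 q.py .4 0.1 .25
```

```text
time: 54.8
tcp_pos: [0.8049, -0.2784, 0.2386]
ee_rot: [3.117, -0.135, 0.08]
ft_force: [-0.1, -0.3, 0.3]
opening: 0.0401
t 54.8 tcp [ 0.8049 -0.2784  0.2386] q6 1.284 F [-0.1 -0.3  0.3] open 0.0401
shift cm [-43.47 -34.15  -4.05] jaw yaw -1.658
```

```bash
python3 -m handwheel '{"translation":[[-3,-5,-4],[-6,-9,-4],[-9,-13,-4],[-12,-17,-4],[-15,-21,-4],[-18,-25,-4],[-21,-29,-4],[-24,-33,-4],[-27,-37,-4],[-29,-41,-4],[-30,-45,-4],[-31,-48,-4],[-31,-50,-4],[-31,-50,-4],[-31,-50,-4]],"rot":[[0,0,0],[0,0,0],[0,0,0],[0,0,0],[0,0,0],[0,0,0],[0,0,0],[0,0,0],[0,0,0],[0,0,0],[0,0,0],[0,0,0],[0,0,0],[0,0,0],[0,0,0]],"hand":[4,4,4,4,4,4,4,4,4,4,4,4,4,4,4]}'
python3 - <<'E'
from h import *
s=grab("side");t=grab("top");cv2.imwrite("pics/p11.png",np.hstack([crop(s,285,60,100,100,4),crop(t,335,145,100,100,4)]))
g=cv2.cvtColor(t,cv2.COLOR_BGR2GRAY)
t0=cv2.imread("pics/top0.png")
d=(cv2.absdiff(t,t0).max(2)>40)
for n,(x,y) in dict(spanner=(238,275),brush=(222,135),chuck=(323,265),centre=(315,131),yel1=(116,189),yel2=(105,213),yel3=(168,152),blue=(141,151)).items(): print(n,d[y-12:y+12,x-12:x+12].sum())
E
```

```text
time: 56.3
tcp_pos: [0.5379, 0.2467, 0.256]
ee_rot: [3.118, -0.135, 0.087]
ft_force: [-0.2, -0.1, -0.9]
opening: 0.0398
spanner 0
brush 0
chuck 0
centre 0
yel1 304
yel2 340
yel3 0
blue 0
```

View pics/p11.png

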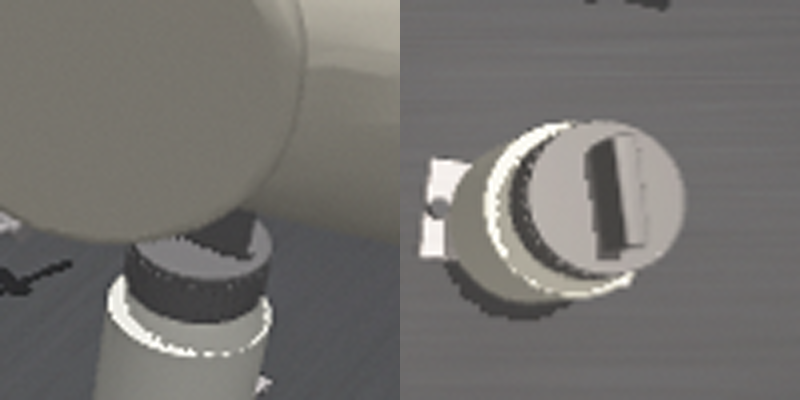

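Run:
```python
from h import *
s=grab("side");d=cv2.absdiff(s,cv2.imread("pics/side0.png")).max(2)>40
for n,(x,y) in dict(yel1=(142,310),yel2=(154,338),yel3=(153,246),blue=(130,265)).items(): print(n,d[y-12:y+12,x-12:x+12].sum())
p,q=[cast("top",335+(u-400)/4,145+v/4,.1615) for u,v in((625,138),(638,247))];v=p-q;print("bar len",np.linalg.norm(v).round(4),"jaw-equiv yaw",(np.arctan2(v[1],v[0])-np.pi/2).round(3))
```

```text
yel1 0
yel2 103
yel3 1
blue 0
bar len 0.0545 jaw-equiv yaw -1.513
```

```bash
python3 -c "
from station import ticket;print(ticket.job_done())"
```

```text
the job is handed in; nothing more can be done
None
```

The job is handed in at about 56 s of robot time. Both pins are in the soak canister and the lid is turned down to its stop.

- **Pins:** Only two pins were in the jig. I freed each with ±1.3 rad twists at about 2 mm of rise per 0.7–0.9 rad. The pull read at most about 11.5 N at the end of a call (nothing was read during the twists). That is below the plate's own weight, and side pictures taken after each pin showed the plate down. I dropped both through the mouth. None shows outside the canister, though I never saw them lying inside.
- **Lid:** Turned backward, it climbed to about 14.5 mm below the rim, then dropped at about 1.45 rad to about 23 mm. Turned forward, it stalled after about 1.65 rad at about 26 mm (home is 26.5 mm). There the twist reading rose from about -0.2 to 0.4–0.8 N m and the bar began to slip in the pads. After release the lid sits level, with its bar where it stalled. I did not measure its final height from the pictures.
- **Other tools:** The spanner, brush, drill chuck and lathe centre show no change in the top view. The blue pin and two of the yellow ones are unchanged in at least one view.
- **Disagreement:** One yellow look-alike, near top pixel (105,213), differed in both views. I put that down to the arm or its shadow, since the gripper never went near it, but I did not confirm it.
- **Slip:** After releasing the lid, one retreat went outward along x instead of back toward the jig. It reached the edge of the arm's reach above everything and touched nothing.

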